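Unlock the nutmeg tote and tip it to its yellow corner

ROBOT

A 6-joint arm with a two-finger parallel gripper is mounted at the origin on the work surface. World frame = base frame: x ahead of the robot, y to its left, z up, the work surface at z = 0. Lengths are in m, angles in rad, forces in N, time in s.
With the tool pointing down it reaches from about 0.3 to 0.95 m from the base axis. Payload 3.1 kg.
Tool frame: the origin (TCP) lies midway between the tips of the shut fingers; the grasp point (between the pads) lies r.tcp_to_grasp behind it (r.tcp_to_grasp is the distance from the TCP to the grasp point, in m); z points along the fingers, y is the line along which they close (so a half turn about z gives the same grasp; the last joint's range is limited). The gripper opens to 85 mm and grips with 20 to 120 N. Pads are 22 mm wide; open, the fingers measure 114 mm over their backs; the gripper's body (76 mm by 85 mm) begins 54 mm behind the grasp point. The pads swing forward as they close: fully open they stand 13 mm farther back than shut.
Start: joints at [-1.28, 0.308, 1.634, -0, 1.2, -0.07], TCP at [0.221, -0.585, 0.231] pointing down, gripper open.
Joint ranges: [-3.06, 3.06], [-0.79, 1.96], [0.05, 2.63], [-1.19, 4.34], [0.05, 2.64], [-2.94, 2.94]. Speed limits (rad/s): [2.79, 2.79, 3.14, 3.14, 3.14, 3.14].

INTERFACE

Orientations are given as a unit quaternion [w, x, y, z].
In Python, from cell import read_state, eyes, order, r gives the robot as it stands. The module is installed in compiled form; this text tells all that it offers.
- The arm moves only by the tool drive_tool, never from a script. Its argument "increments" is a list of rows, each an object of numbers: "gripper": the opening, from 0 (shut) to 1 (fully open); "dx", "dy", "dz": the shift along the world's x, y, z in units of 20 mm (1.0 is 20 mm); "turn": the turn about the world's z in units of 0.12 rad (1.0 is 0.12 rad). A call has 1 to 10 rows; each row shifts and turns the commanded pose from where the row before left it; what a row does not reach is not made up. A row lasts 1/12 s, in which the tool goes at most 41.7 mm and 7.16 degrees, less where a joint would pass 70% of its speed; a pose out of reach is approached as far as the arm can. A call with a number of a shift or a turn outside -1 to 1 is refused whole. A call with a gripper value outside its range is refused whole. The fingers move at their own pace and stop on an object; "newtons" is the grip in N (left out, the last holds). Time passes only in rows, so rows that do not move let the fingers close. It gives the time, the measured TCP pose, the force, the opening and the grip force at its end, in the units of the state.
- read_state(): the state, without advancing time (a new reading comes with each control period).
- eyes.capture(name): name is "scene" or "top" or "wrist"; returns a dict with "color" (480x640x3 uint8, blue, green, red), "fx", "fy", "cx", "cy" (pixels), "view" (4x4, takes a point from world to camera coordinates). Camera axes: x right, y down, z forward; pixel columns grow to the right and rows downward; lengths in m; the calibration is good to about 2 mm. A picture is of the moment at which its call begins. There is no depth.
- order.close_job(): hands the job in; it is judged then, once.
The state is a dict: "clock": time; "q": joint angles; "joint_velocities": joint speeds; "joint_efforts": joint torques, N m; "tool_pos": TCP position; "tool_rot": TCP orientation; "wrist_force": force on the tool from outside, world axes, zero at the start; "moment": the same for the moment, N m; "opening": finger opening in m; "grip_force": force on a finger pad.
Only numpy, scipy, OpenCV 4.12 (cv2) and the standard library are available. Lean on these libraries where they do the work, as an engineer would, in place of code of your own. Each camera call takes 0.05 s, during which the arm holds its last target. There are 200 camera calls.

TASK

Turn the red hold-down key clockwise until it frees, lift it out of the blue stand and leave it in the steel dish. Then lift the tote of nutmegs by its wooden bar well clear of the stand and tilt it until all four nutmegs have gathered in the yellow corner. Finish while still holding the tote in the air, tilted and still; spill nothing and leave the jars, bottle and spoon alone.

Things in the scene. Friction and masses are not known exactly. Their poses are not given: they have to be found in the camera images.
- dock: Blue fixed stand: block 220 x 170 x 30 mm (x by y by z) under the tote; origin at the centre of the block's underside on the counter, top 30 mm above. A small key housing of the same height sticks out on its -y side.
- key_slot (a point): Fixed to the dock at (0, -112, 30) mm in its frame, axes as the dock's: centre of the slot in the housing's steel top (8 mm thick). The slot is 34 mm along the dock's x, 14 mm along y, hollow 18 mm deep below; the key's foot passes it only when the key's x is parallel to the dock's x.
- tote: Grey open tote, outside 200 x 150 x 50 mm (x by y by z), walls and floor 5 mm, about 0.3 kg, loose on the dock, axes parallel to the dock's; origin at the centre of its underside. Carrying bar along x over its middle. Its (-x, +y) corner is yellow. Once the key is out, it lifts straight up.
- tote_tab (a point): Centre of the 34 x 36 mm hole in the tote's flat tab, 112 mm from the tote's origin towards -y, at the tab's top. The tab is 59 mm wide, 6 mm thick, reaches 141 mm from the origin and lies on the dock's housing, held down by the key's disc; the key's lug passes the hole freely.
- tote_handle (a point): Middle of the tote's wooden carrying bar, 100 mm above the tote's underside; the bar is 14 mm wide (tote y), 16 mm tall, 190 mm long (tote x), 87 mm clear under it down to the tote's floor, held by a post at each end; axes as the tote's.
- tote_corner (a point): The yellow corner of the tote, where the inner floor meets the two walls: at (-95, 70, 5) mm in the tote's frame.
- key: Red bayonet hold-down key, about 0.1 kg. Origin on its axis at the underside of its 48 mm disc (8 mm thick), lying on the tote's tab 36 mm above the counter; z up. It starts locked, its x turned 1.15 to 1.5 rad counter-clockwise (from above) from the dock's x. Turn it clockwise until the two x axes are parallel (within 0.2 rad; a stop lies just beyond), then lift straight out.
- key_grip (a point): Middle of the key's wing grip, on its axis, 37 mm above the key's origin; axes as the key's. The wing is 44 mm long (key x), 14 mm thick (key y), from 22 to 50 mm above the key's origin.
- key_foot (a point): Bottom of the key's foot on its axis, 23 mm under the key's origin: a cross lug 28 mm long (key x), 7 mm wide, 6 mm tall on a 9 mm shaft. It is clear of the slot after rising 17 mm, and of the tote's tab after 23 mm.
- dish: Fixed open steel dish on the counter, 150 x 120 x 30 mm (x by y by z), walls 4 mm; origin at the centre of its underside.
- nut0: A loose nutmeg in the tote, egg-shaped, about 25 x 25 x 29 mm, 12 g, dark brown; origin at its centre. It rolls easily.
- nut1: A loose nutmeg in the tote, egg-shaped, about 25 x 25 x 29 mm, 12 g, dark brown; origin at its centre. It rolls easily.
- nut2: A loose nutmeg in the tote, egg-shaped, about 25 x 25 x 29 mm, 12 g, dark brown; origin at its centre. It rolls easily.
- nut3: A loose nutmeg in the tote, egg-shaped, about 25 x 25 x 29 mm, 12 g, dark brown; origin at its centre. It rolls easily.
- jar0: Bystander: loose filled jar, 64 mm wide, 100 mm tall, yellow lid; origin at the centre of its underside. Leave alone.
- jar1: Bystander: loose filled jar, 64 mm wide, 100 mm tall, yellow lid; origin at the centre of its underside. Leave alone.
- jar2: Bystander: loose filled jar, 64 mm wide, 100 mm tall, yellow lid; origin at the centre of its underside. Leave alone.
- jar3: Bystander: loose filled jar, 64 mm wide, 100 mm tall, yellow lid; origin at the centre of its underside. Leave alone.
- water: Bystander: loose clear bottle, 66 mm wide, 200 mm tall, blue cap; origin at the centre of its underside. Leave alone.
- spoon: Bystander: loose spoon lying on the counter along its x, about 200 mm long. Leave alone.
Things that resemble listed ones, but are neither listed nor needed, are in the scene too. What is shaped like the dish but purple is not meant.

How it is judged:
On the way, in this order (a step that is already met when the one before it is completed fails the run):
1. the key is turned free and lifted out of the stand, the tote still in place (z of key in the frame of dock above 0.062 m and distance of tote from where it was at the start of the episode below 0.03 m), for 0.1 s.
2. the key lies released in the steel dish (x of key_grip in the frame of dish between -0.075 and 0.075 m and y of key_grip in the frame of dish between -0.06 and 0.06 m and x of key in the frame of dish between -0.075 and 0.075 m and y of key in the frame of dish between -0.06 and 0.06 m and height (world z) of key below 0.065 m and contact force between key and dish above 0.2 N and contact force between the fingers and key below 0.05 N and linear speed of key below 0.05 m/s), for 0.2 s.
3. the tote is lifted clear of the stand in the fingers (contact force between the fingers and tote above 2 N and contact force between tote and dock below 0.05 N and height (world z) of tote above 0.08 m and height (world z) of tote_corner above 0.05 m), for 0.1 s.
At the end, for the whole second after the job is handed in: Fingers hold the tote: origin over 80 mm, yellow corner over 50 mm above the counter, off the stand, tilted 0.2 to 0.9 rad, still (30 mm/s, 0.1 rad/s). All four nutmegs at rest in it, centres within 105 mm of the yellow corner. The key lies released in the dish (all of step 2 and all of step 3 and angle between tote's own z axis and vertical between 0.2 and 0.9 rad and linear speed of tote below 0.03 m/s and angular speed of tote below 0.1 rad/s and distance between each of nut0, nut1, nut2, nut3 and tote_corner below 0.105 m and linear speed of each of nut0, nut1, nut2, nut3 below 0.05 m/s and z of each of nut0, nut1, nut2, nut3 in the frame of tote below 0.05 m); the arm keeps its last pose, push and grip.
It fails at once if a jar, the bottle or the spoon is moved by more than 30 mm or knocked over (distance of any of jar0, jar1, jar2, jar3, water, spoon from where it was at the start of the episode above 0.03 m or angle between any of jar0, jar1, jar2, jar3, water's own z axis and vertical above 0.5 rad).
It fails at once if a nutmeg is spilled from the tote (distance between any of nut0, nut1, nut2, nut3 and tote above 0.17 m).
It also fails if it takes over 61 s, if anything falls off the work surface, if the arm or the gripper's body presses on something with over 40 N, if the wrist force passes 120 N, or if a joint passes its speed limit or range.

## Working session

There is one attempt and no reset: what is moved stays moved. The work goes in short steps, Python scripts to look and compute and a tool call to move; the robot and the scene stay as the last step left them, time stands still between calls to the robot, and variables do not carry over. Pictures are saved under pics/ and viewed, at most 10 in all, crops included, and the job is handed in when it is done.

Besides the shell and the picture viewer there is one more tool, called after "Request:" in YAML: its name, and indented under it one key for each argument. drive_tool: Moves the arm, as the interface text tells. Its arguments: {"type":"object","properties":{"increments":{"type":"array"},"newtons":{"type":"number"}},"required":["increments"]}

```bash
mkdir -p pics; cat > h.py <<'E'
import numpy as np, cv2
from cell import read_state, eyes, order, r
def ray(c,u,v):
    V=np.array(c["view"]); R=V[:3,:3]; o=-R.T@V[:3,3]
    d=R.T@np.array([(u-c["cx"])/c["fx"],(v-c["cy"])/c["fy"],1]); return o,d
def onz(c,u,v,z):
    o,d=ray(c,u,v); return o+d*(z-o[2])/d[2]
def proj(c,p):
    V=np.array(c["view"]); q=V[:3,:3]@np.array(p)+V[:3,3]
    return np.array([c["fx"]*q[0]/q[2]+c["cx"],c["fy"]*q[1]/q[2]+c["cy"]])
E
python3 - <<'E'
from h import *
for n in ("top","scene"):
    c=eyes.capture(n); cv2.imwrite(f"pics/{n}0.png",c["color"]); print(n,c["fx"],np.round(np.array(c["view"]),3).tolist())
print(read_state(), r.tcp_to_grasp)
E
```

```text
top 530.3199292875508 [[-0.025, -1.0, -0.016, -0.115], [-0.991, 0.027, -0.134, 0.5], [0.135, 0.012, -0.991, 1.364], [0.0, 0.0, 0.0, 1.0]]
scene 594.3226803795316 [[-0.59, 0.807, 0.021, 0.406], [0.546, 0.418, -0.727, -0.126], [-0.595, -0.417, -0.687, 1.751], [0.0, 0.0, 0.0, 1.0]]
{'clock': 0.1, 'q': array([-1.27972061e+00,  3.08906685e-01,  1.63507995e+00,  2.32249187e-05,
        1.19967687e+00, -6.96825969e-02]), 'joint_velocities': array([-0.00036856, -0.00168923, -0.00116578,  0.00013806, -0.00048355,
        0.00068924]), 'joint_efforts': array([-8.77236616e-04, -4.16407979e+01, -2.77643430e+01, -1.47409041e-04,
        4.00951787e-03, -8.65870874e-06]), 'tool_pos': array([ 0.22039104, -0.58405433,  0.23015905]), 'tool_rot': array([-1.03028350e-03,  9.83775972e-01,  1.79398343e-01, -1.03632820e-04]), 'wrist_force': array([-0.27287711,  0.12475722,  0.0285526 ]), 'moment': array([0.02727234, 0.05360437, 0.05167512]), 'grip_force': 0.0, 'opening': 0.08556174247518478} 0.0187
```

View pics/top0.png

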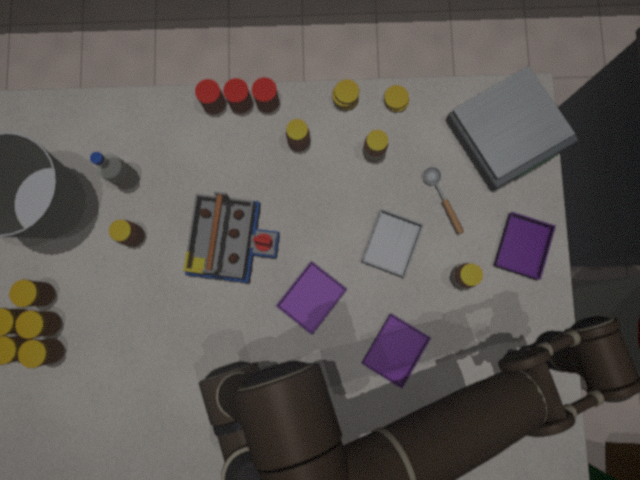

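View pics/scene0.png

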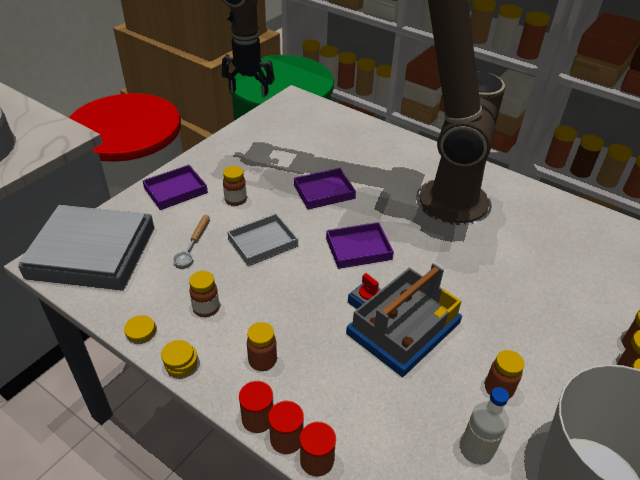

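The top view shows the tote on the blue stand around (222,238), with its yellow corner at (195,265). The key is at (263,242), the steel dish at (392,243) and the spoon at (443,200). The scene view agrees, and the nearest jar to the dish is at (468,275). I'll measure colours next and view a crop.

```bash
python3 - <<'E'
from h import *
c=eyes.capture("top"); im=c["color"]
crop=cv2.resize(im[180:300,170:290],None,fx=5,fy=5,interpolation=cv2.INTER_CUBIC)
cv2.imwrite("pics/crop.png",crop)
hsv=cv2.cvtColor(im,cv2.COLOR_BGR2HSV)
def blob(m,box,z,name):
    k=np.zeros(m.shape,np.uint8); x0,y0,x1,y1=box; k[y0:y1,x0:x1]=m[y0:y1,x0:x1]
    cs=max(cv2.findContours(k,0,2)[0],key=cv2.contourArea)
    b=cv2.boxPoints(cv2.minAreaRect(cs)); P=np.array([onz(c,*p,z)[:2] for p in b])
    print(name,np.round(b).tolist(),"ctr",P.mean(0).round(3),"sides",[(np.linalg.norm(P[(i+1)%4]-P[i]).round(3),np.arctan2(*(P[(i+1)%4]-P[i])[::-1]).round(3)) for i in range(2)])
H,S,V=cv2.split(hsv)
blob(((H<8)|(H>172))&(S>130)&(V>90),(240,220,285,265),.08,"key") if False else blob((((H<8)|(H>172))&(S>130)&(V>90)).astype(np.uint8)*255,(240,220,285,265),.05,"key")
blob(((H>100)&(H<125)&(S>110)).astype(np.uint8)*255,(170,180,270,300),.03,"blue")
g=((S<40)&(V>150)).astype(np.uint8)*255
print(hsv[243,392],hsv[200,350],hsv[243,372])
E
```

```text
key [[254.0, 234.0], [271.0, 234.0], [271.0, 243.0], [254.0, 243.0]] ctr [0.497 0.01 ] sides [(np.float64(0.044), np.float64(-1.598)), (np.float64(0.024), np.float64(3.128))]
blue [[225.0, 279.0], [251.0, 247.0], [265.0, 260.0], [239.0, 291.0]] ctr [0.42  0.059] sides [(np.float64(0.107), np.float64(-0.722)), (np.float64(0.05), np.float64(-2.301))]
[120   2 136] [ 13  17 132] [113   8 136]
```

View pics/crop.png

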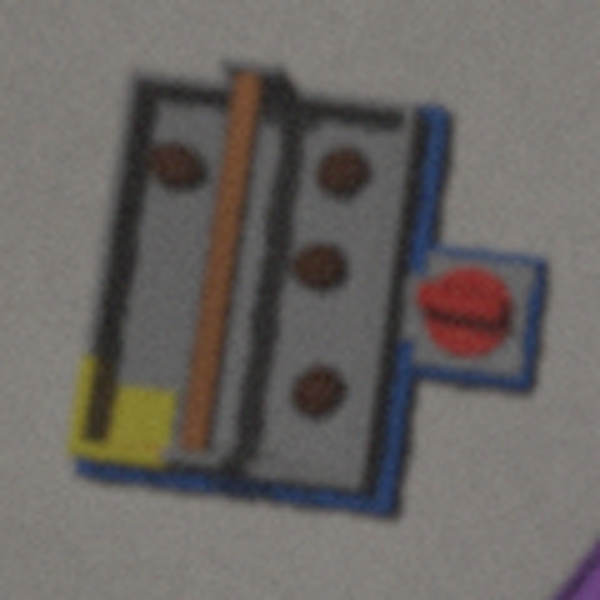

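The crop shows the tote close up. The bar runs (245,75)–(195,445), the key disc is at (467,312), and the housing corners are at (545,262) and (528,388). One nutmeg is left of the bar and three are right of it.

```bash
python3 - <<'E'
from h import *
c=eyes.capture("top"); im=c["color"]
f=lambda u,v,z: onz(c,170+(u-2)/5,180+(v-2)/5,z)[:2]
a,b=f(245,75,.138),f(195,445,.138); print("bar",a,b,np.linalg.norm(a-b)); 
d=f(448,108,.03);e=f(393,512,.03);g=f(80,470,.03);print("dock",d,e,g,np.linalg.norm(d-e),np.linalg.norm(g-e))
for n,p in (("bar",a-b),("dock+x",d-e),("dock+y",g-e)): print(n,np.arctan2(p[1],p[0]))
key=f(467,312,.044); 
cen=(d+g)/2; x=(d-e)/np.linalg.norm(d-e); y=np.array([-x[1],x[0]])
print("key",key,"barmid",(a+b)/2,"dockc",cen, "slot pred",cen-.112*y,"key in dock",(key-cen)@x,(key-cen)@y)
t=(a+b)/2
for p in((175,167),(343,170),(320,267),(320,390)): q=f(*p,.048)-t;print("nut",q@x,q@y)
print("wing",f(430,300,.086),f(505,330,.086))
D=[onz(c,*p,.03)[:2] for p in((381,210),(421,222),(403,277),(362,263))];print("dish",np.mean(D,0),[np.linalg.norm(D[i]-D[i-1]).round(3) for i in range(4)],np.arctan2(*(D[0]-D[3])[::-1]))
w=eyes.capture("wrist"); V=w["view"];s=read_state();o=-V[:3,:3].T@V[:3,3];print("wristcam",o-s["tool_pos"],V[:3,:3].round(3).tolist(),w["fx"])
E
```

```text
bar [0.59701707 0.10741548] [0.41466092 0.13176531] 0.183974670785689
dock [0.60031864 0.02003106] [0.38580838 0.05113202] [0.41205716 0.21564294] 0.21675313570657137 0.16659183895389992
bar -0.13274379031478914
dock+x -0.14398262406330856
dock+y 1.4125735841093738
key [0.4884107  0.00957575] barmid [0.50583899 0.1195904 ] dockc [0.5061879 0.117837 ] slot pred [0.49011751 0.00699593] key in dock -0.0020593184876522303 -0.10969177599191662
nut 0.056357515971426894 0.051115346958063614
nut 0.06504688264538479 -0.03712721405571449
nut 0.012608814229997654 -0.03227359613137132
nut -0.05137676311356044 -0.041281622303202446
wing [0.48954915 0.02358717] [ 0.47319923 -0.01429752]
dish [ 0.47898379 -0.32799751] [np.float64(0.15), np.float64(0.11), np.float64(0.154), np.float64(0.112)] -0.37840527381104805
wristcam [0.0601282  0.02360642 0.14204007] [[0.353, -0.936, -0.002], [-0.904, -0.341, 0.258], [-0.242, -0.089, -0.966]] 337.257044595705
```

Request:
drive_tool:
  increments:
    - {"dx":0.5,"dy":0.9,"turn":0.25,"gripper":1}
    - {"dx":0.5,"dy":1,"turn":0.25}
    - {"dx":0.5,"dy":1,"turn":0.25}
    - {"dx":0.5,"dy":1,"turn":0.25}
    - {"dx":0.5,"dy":1,"turn":0.25}
    - {"dx":0.5,"dy":1,"turn":0.25}
    - {"dx":0.5,"dy":1,"turn":0.25}
    - {"dx":0.5,"dy":1,"turn":0.25}
    - {"dx":0.5,"dy":1,"turn":0.25}
    - {"dx":0.5,"dy":1,"turn":0.25}

```text
$.increments[0]: bad value
```

Request:
drive_tool:
  increments:
    - {"dx":0.5,"dy":1,"turn":0.25}
    - {"dx":0.5,"dy":1,"turn":0.25}
    - {"dx":0.5,"dy":1,"turn":0.25}
    - {"dx":0.5,"dy":1,"turn":0.25}
    - {"dx":0.5,"dy":1,"turn":0.25}
    - {"dx":0.5,"dy":1,"turn":0.25}
    - {"dx":0.5,"dy":1,"turn":0.25}
    - {"dx":0.5,"dy":1,"turn":0.25}
    - {"dx":0.5,"dy":1,"turn":0.25}
    - {"dx":0.5,"dy":1,"turn":0.25}

```text
$.increments[0]: bad value
```

Request:
drive_tool:
  increments:
    - {"dx":0.5,"dy":1,"turn":0.25,"dz":-0.3}
    - {"dx":0.5,"dy":1,"turn":0.25,"dz":-0.3}
    - {"dx":0.5,"dy":1,"turn":0.25,"dz":-0.3}
    - {"dx":0.5,"dy":1,"turn":0.25,"dz":-0.3}
    - {"dx":0.5,"dy":1,"turn":0.25,"dz":-0.3}
    - {"dx":0.5,"dy":1,"turn":0.25,"dz":-0.3}
    - {"dx":0.5,"dy":1,"turn":0.25,"dz":-0.3}
    - {"dy":1,"dz":-0.3}
    - {"dy":1}
    - {"dy":0.7}

```text
$.increments[0]: bad value
```

```bash
cat >> h.py <<'E'
from scipy.spatial.transform import Rotation as Ro
def tool():
    s=read_state(); w,x,y,z=s["tool_rot"]; M=Ro.from_quat([x,y,z,w]).as_matrix()
    print("t",s["clock"],"pos",s["tool_pos"].round(4),"yaw_y",np.arctan2(M[1,1],M[0,1]).round(3),"tz",M[:,2].round(3),"F",s["wrist_force"].round(1),"M",s["moment"].round(2),"open",round(s["opening"],4),"grip",s["grip_force"].round(1))
    return s
E
python3 - <<'E'
from h import *
tool(); w=eyes.capture("wrist"); cv2.imwrite("pics/w1.png",w["color"]); tool()
print(proj(w,[.490,.008,.086]))
E
```

```text
Traceback (most recent call last):
  File "h.py", line 14, in tool
    print("t",s["clock"],"pos",s["tool_pos"].round(4),"yaw_y",np.arctan2(M[1,1],M[0,1]).round(3),"tz",M[:,2].round(3),"F",s["wrist_force"].round(1),"M",s["moment"].round(2),"open",round(s["opening"],4),"grip",s["grip_force"].round(1))
                                                                                                                                                                                                                 ^^^^^^^^^^^^^^^^^^^^^
AttributeError: 'float' object has no attribute 'round'
```

The rows were refused, probably because each one needs all five keys.

Request:
drive_tool:
  increments:
    - {"dx":0.5,"dy":1,"dz":0,"turn":0.25,"gripper":1}
    - {"dx":0.5,"dy":1,"dz":0,"turn":0.25,"gripper":1}
    - {"dx":0.5,"dy":1,"dz":0,"turn":0.25,"gripper":1}
    - {"dx":0.5,"dy":1,"dz":0,"turn":0.25,"gripper":1}
    - {"dx":0.5,"dy":1,"dz":0,"turn":0.25,"gripper":1}
    - {"dx":0.5,"dy":1,"dz":0,"turn":0.25,"gripper":1}
    - {"dx":0.5,"dy":1,"dz":0,"turn":0.25,"gripper":1}
    - {"dx":0.5,"dy":1,"dz":0,"turn":0.25,"gripper":1}
    - {"dx":0.5,"dy":1,"dz":0,"turn":0.25,"gripper":1}
    - {"dx":0.5,"dy":1,"dz":0,"turn":0.25,"gripper":1}

```text
clock: 1.08
tool_pos: [0.3209, -0.3837, 0.2313]
tool_rot: [0.0, 0.946, 0.325, 0.0]
wrist_force: [0.7, -0.5, 0.4]
opening: 0.0853
grip_force: 0.0
```

Request:
drive_tool:
  increments:
    - {"dx":0.5,"dy":1,"dz":0,"turn":0.25,"gripper":1}
    - {"dx":0.5,"dy":1,"dz":0,"turn":0.25,"gripper":1}
    - {"dx":0.5,"dy":1,"dz":0,"turn":0.25,"gripper":1}
    - {"dx":0.5,"dy":1,"dz":0,"turn":0.25,"gripper":1}
    - {"dx":0.5,"dy":1,"dz":0,"turn":0.25,"gripper":1}
    - {"dx":0.5,"dy":1,"dz":0,"turn":0.25,"gripper":1}
    - {"dx":0.5,"dy":1,"dz":0,"turn":0.25,"gripper":1}
    - {"dx":0.5,"dy":1,"dz":0,"turn":0.25,"gripper":1}
    - {"dx":0.5,"dy":1,"dz":0,"turn":0.25,"gripper":1}
    - {"dx":0.5,"dy":1,"dz":0,"turn":0.25,"gripper":1}

```text
clock: 1.92
tool_pos: [0.4209, -0.1837, 0.2314]
tool_rot: [0.0, 0.886, 0.463, 0.0]
wrist_force: [0.6, -1.2, 0.0]
opening: 0.0853
grip_force: 0.0
```

Request:
drive_tool:
  increments:
    - {"dx":0.5,"dy":1,"dz":-0.3,"turn":0.25,"gripper":1}
    - {"dx":0.5,"dy":1,"dz":-0.3,"turn":0.25,"gripper":1}
    - {"dx":0.5,"dy":1,"dz":-0.3,"turn":0.25,"gripper":1}
    - {"dx":0.5,"dy":1,"dz":-0.3,"turn":0.25,"gripper":1}
    - {"dx":0.5,"dy":1,"dz":-0.3,"turn":0.25,"gripper":1}
    - {"dx":0.5,"dy":1,"dz":-0.3,"turn":0.25,"gripper":1}
    - {"dx":0.5,"dy":1,"dz":-0.3,"turn":0.25,"gripper":1}
    - {"dx":0,"dy":1,"dz":-0.3,"turn":0,"gripper":1}
    - {"dx":0,"dy":1,"dz":0,"turn":0,"gripper":1}
    - {"dx":0,"dy":0.6,"dz":0,"turn":0,"gripper":1}

```text
clock: 2.75
tool_pos: [0.4901, 0.009, 0.1826]
tool_rot: [-0.001, 0.833, 0.553, -0.0]
wrist_force: [-0.8, -0.2, 0.2]
opening: 0.0852
grip_force: 0.0
```

```bash
sed -i 's/s\["grip_force"\].round(1)/round(s["grip_force"],1)/' h.py
python3 - <<'E'
from h import *
w=eyes.capture("wrist"); cv2.imwrite("pics/w1.png",w["color"]); tool()
print(proj(w,[.490,.008,.086]))
E
```

```text
t 2.8 pos [0.4902 0.0101 0.183 ] yaw_y -0.398 tz [-0.001  0.002 -1.   ] F [-0.2  1.6  0.6] M [ 0.04 -0.07 -0.04] open 0.0854 grip 0.0
[318.8904261 244.4848189]
```

View pics/w1.png

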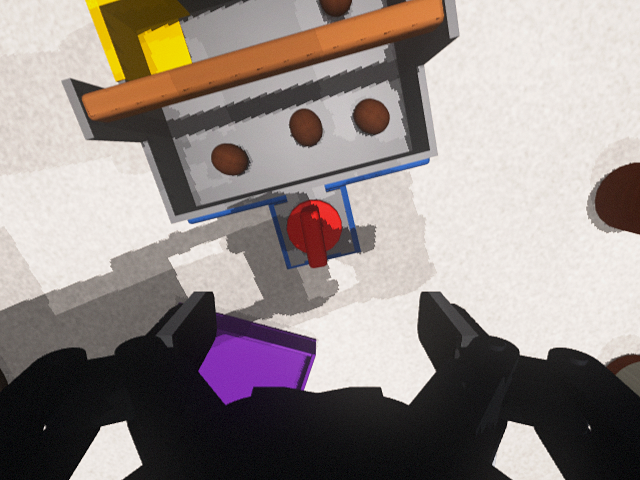

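The wrist view shows the key's wing from (309,207) to (318,266) and the disc centred at about (315,227). Three nutmegs are on the near side of the bar and one is on the far side.

```bash
python3 - <<'E'
from h import *
c=eyes.capture("wrist"); hsv=cv2.cvtColor(c["color"],cv2.COLOR_BGR2HSV);H,S,V=cv2.split(hsv)
m=(((H<8)|(H>172))&(S>150)&(V>60)).astype(np.uint8)*255; m[:190]=0;m[280:]=0;m[:,:270]=0;m[:,360:]=0
wing=((m>0)&(V<190)).astype(np.uint8)*255
k=max(cv2.findContours(wing,0,2)[0],key=cv2.contourArea);b=cv2.boxPoints(cv2.minAreaRect(k));print(b.round().tolist(),cv2.contourArea(k))
for A,B in (((309,208),(318,262)),):
    p,q=onz(c,*A,.086),onz(c,*B,.086);print("wing",p[:2],q[:2],np.linalg.norm(p-q),"mid",(p+q)[:2]/2,"yaw",np.arctan2(*(p-q)[1::-1]))
print("disc",onz(c,315,225,.044)); 
a,b=onz(c,85,104,.13),onz(c,440,12,.13);print("bar",a,b,np.linalg.norm(a-b),np.arctan2(*(b-a)[1::-1]))
tool()
E
```

```text
[[276.0, 224.0], [319.0, 190.0], [358.0, 240.0], [315.0, 274.0]] 2059.5
wing [0.49414436 0.03689507] [ 0.48435108 -0.0030839 ] 0.041160983722003046 mid [0.48924772 0.01690559] yaw 1.3305662092330568
disc [0.48951654 0.01553891 0.044     ]
bar [0.40848476 0.14231322 0.13      ] [0.59863706 0.10957005 0.13      ] 0.19295079533929782 -0.1705221714409204
t 2.85 pos [0.4905 0.0086 0.1833] yaw_y -0.397 tz [-0.  0. -1.] F [ 0.3 -1.1 -0.1] M [0.01 0.01 0.04] open 0.0851 grip 0.0
```

Request:
drive_tool:
  increments:
    - {"dx":0,"dy":0.25,"dz":0,"turn":0.65,"gripper":1}
    - {"dx":0,"dy":0,"dz":-0.8,"turn":0.65,"gripper":1}
    - {"dx":0,"dy":0,"dz":-0.8,"turn":0,"gripper":1}
    - {"dx":0,"dy":0,"dz":-0.8,"turn":0,"gripper":1}
    - {"dx":0,"dy":0,"dz":-0.8,"turn":0,"gripper":1}
    - {"dx":0,"dy":0,"dz":-0.8,"turn":0,"gripper":1}
    - {"dx":0,"dy":0,"dz":-0.8,"turn":0,"gripper":1}
    - {"dx":0,"dy":0,"dz":-0.8,"turn":0,"gripper":1}
    - {"dx":0,"dy":0,"dz":-0.8,"turn":0,"gripper":1}
    - {"dx":0,"dy":0,"dz":0,"turn":0,"gripper":1}

```text
clock: 3.68
tool_pos: [0.4882, 0.0112, 0.0528]
tool_rot: [-0.002, 0.788, 0.616, -0.002]
wrist_force: [-0.1, -0.7, -0.9]
opening: 0.0857
grip_force: 0.0
```

Request:
drive_tool:
  increments:
    - {"dx":0,"dy":0,"dz":0,"turn":0,"gripper":0}
    - {"dx":0,"dy":0,"dz":0,"turn":0,"gripper":0}
    - {"dx":0,"dy":0,"dz":0,"turn":0,"gripper":0}
    - {"dx":0,"dy":0,"dz":0,"turn":0,"gripper":0}
    - {"dx":0,"dy":0,"dz":0,"turn":0,"gripper":0}
    - {"dx":0,"dy":0,"dz":0,"turn":0,"gripper":0}
    - {"dx":0,"dy":0,"dz":0,"turn":0,"gripper":0}
    - {"dx":0,"dy":0,"dz":0,"turn":0,"gripper":0}
  newtons: 40

```text
clock: 4.35
tool_pos: [0.4911, 0.0122, 0.056]
tool_rot: [0.0, 0.788, 0.616, 0.0]
wrist_force: [-1.0, 0.2, 4.9]
opening: 0.0138
grip_force: 40.4
```

```bash
python3 -c "
from h import *
tool()"
```

```text
t 4.35 pos [0.4911 0.0122 0.056 ] yaw_y -0.244 tz [ 0.001 -0.    -1.   ] F [-1.   0.2  4.9] M [0.01 0.22 0.02] open 0.0138 grip 40.4
```

Request:
drive_tool:
  increments:
    - {"dx":0,"dy":0,"dz":0,"turn":-0.7,"gripper":0}
    - {"dx":0,"dy":0,"dz":0,"turn":-0.7,"gripper":0}
    - {"dx":0,"dy":0,"dz":0,"turn":-0.7,"gripper":0}
    - {"dx":0,"dy":0,"dz":0,"turn":-0.7,"gripper":0}
    - {"dx":0,"dy":0,"dz":0,"turn":-0.7,"gripper":0}
    - {"dx":0,"dy":0,"dz":0,"turn":-0.7,"gripper":0}
    - {"dx":0,"dy":0,"dz":0,"turn":-0.7,"gripper":0}
    - {"dx":0,"dy":0,"dz":0,"turn":-0.7,"gripper":0}
    - {"dx":0,"dy":0,"dz":0,"turn":-0.7,"gripper":0}
    - {"dx":0,"dy":0,"dz":0,"turn":-0.7,"gripper":0}

```text
clock: 5.18
tool_pos: [0.4916, 0.0121, 0.056]
tool_rot: [0.0, 0.971, 0.239, 0.001]
wrist_force: [-0.6, -0.2, 4.6]
opening: 0.0131
grip_force: 40.6
```

```bash
python3 -c "
from h import *
tool()"
```

```text
t 5.1833 pos [0.4916 0.0121 0.056 ] yaw_y -1.088 tz [ 0.002 -0.    -1.   ] F [-0.6 -0.2  4.6] M [-0.04  0.12  0.04] open 0.0131 grip 40.6
```

Request:
drive_tool:
  increments:
    - {"dx":0,"dy":0,"dz":0,"turn":-0.7,"gripper":0}
    - {"dx":0,"dy":0,"dz":0,"turn":-0.7,"gripper":0}
    - {"dx":0,"dy":0,"dz":0,"turn":-0.7,"gripper":0}
    - {"dx":0,"dy":0,"dz":0,"turn":-0.7,"gripper":0}
    - {"dx":0,"dy":0,"dz":0,"turn":-0.7,"gripper":0}
    - {"dx":0,"dy":0,"dz":0,"turn":-0.7,"gripper":0}
    - {"dx":0,"dy":0,"dz":0,"turn":-0.7,"gripper":0}
    - {"dx":0,"dy":0,"dz":0,"turn":-0.4,"gripper":0}
    - {"dx":0,"dy":0,"dz":0,"turn":0,"gripper":0}

```text
clock: 5.93
tool_pos: [0.4916, 0.0121, 0.0561]
tool_rot: [0.0, 0.997, -0.075, 0.001]
wrist_force: [-0.4, -0.5, 6.2]
opening: 0.0134
grip_force: 40.2
```

```bash
python3 -c "
from h import *
tool()"
```

```text
t 5.9333 pos [0.4916 0.0121 0.0561] yaw_y -1.721 tz [ 0.002 -0.    -1.   ] F [-0.4 -0.5  6.2] M [-0.03  0.13 -0.04] open 0.0134 grip 40.2
```

Request:
drive_tool:
  increments:
    - {"dx":0,"dy":0,"dz":0.25,"turn":0,"gripper":0}
    - {"dx":0,"dy":0,"dz":0.25,"turn":0,"gripper":0}
    - {"dx":0,"dy":0,"dz":0.25,"turn":0,"gripper":0}

```text
clock: 6.18
tool_pos: [0.49, 0.0123, 0.0702]
tool_rot: [-0.0, 0.997, -0.074, -0.001]
wrist_force: [-0.2, 0.4, -1.5]
opening: 0.0136
grip_force: 39.5
```

Request:
drive_tool:
  increments:
    - {"dx":0,"dy":0,"dz":0.8,"turn":0,"gripper":0}
    - {"dx":0,"dy":0,"dz":0.8,"turn":0,"gripper":0}
    - {"dx":0,"dy":0,"dz":0.8,"turn":0,"gripper":0}
    - {"dx":0,"dy":-0.5,"dz":0.8,"turn":0,"gripper":0}
    - {"dx":0,"dy":-1,"dz":0.8,"turn":0,"gripper":0}
    - {"dx":-0.1,"dy":-1,"dz":0,"turn":0,"gripper":0}
    - {"dx":-0.1,"dy":-1,"dz":0,"turn":0,"gripper":0}
    - {"dx":-0.1,"dy":-1,"dz":0,"turn":0,"gripper":0}
    - {"dx":-0.1,"dy":-1,"dz":0,"turn":0,"gripper":0}
    - {"dx":-0.1,"dy":-1,"dz":0,"turn":0,"gripper":0}

```text
clock: 7.02
tool_pos: [0.4801, -0.1186, 0.1505]
tool_rot: [-0.0, 0.997, -0.074, -0.0]
wrist_force: [-1.1, 0.8, -0.6]
opening: 0.0132
grip_force: 39.5
```

Request:
drive_tool:
  increments:
    - {"dx":0,"dy":-1,"dz":0,"turn":0,"gripper":0}
    - {"dx":0,"dy":-1,"dz":0,"turn":0,"gripper":0}
    - {"dx":0,"dy":-1,"dz":0,"turn":0,"gripper":0}
    - {"dx":0,"dy":-1,"dz":0,"turn":0,"gripper":0}
    - {"dx":0,"dy":-1,"dz":0,"turn":0,"gripper":0}
    - {"dx":0,"dy":-1,"dz":0,"turn":0,"gripper":0}
    - {"dx":0,"dy":-1,"dz":0,"turn":0,"gripper":0}
    - {"dx":0,"dy":-1,"dz":0,"turn":0,"gripper":0}
    - {"dx":0,"dy":-1,"dz":0,"turn":0,"gripper":0}
    - {"dx":0,"dy":-1,"dz":0,"turn":0,"gripper":0}

```text
clock: 7.85
tool_pos: [0.4802, -0.3185, 0.1502]
tool_rot: [-0.0, 0.997, -0.074, -0.0]
wrist_force: [-0.6, -0.7, -1.3]
opening: 0.0132
grip_force: 39.5
```

Request:
drive_tool:
  increments:
    - {"dx":0,"dy":-0.5,"dz":0,"turn":0,"gripper":0}
    - {"dx":0,"dy":0,"dz":-0.5,"turn":0,"gripper":0}
    - {"dx":0,"dy":0,"dz":-0.5,"turn":0,"gripper":0}

```text
clock: 8.1
tool_pos: [0.4808, -0.3278, 0.1301]
tool_rot: [-0.0, 0.997, -0.075, 0.001]
wrist_force: [1.0, 0.3, -1.8]
opening: 0.0132
grip_force: 39.5
```

```bash
python3 -c "
from h import *
w=eyes.capture('wrist'); cv2.imwrite('pics/w2.png',w['color']); s=tool()
print(proj(w,s['tool_pos']-[0,0,.043]),proj(w,[.479,-.328,.0]))"
```

```text
t 8.15 pos [ 0.4788 -0.3257  0.1269] yaw_y -1.72 tz [-0.004  0.004 -1.   ] F [-0.8  0.5 -3.1] M [ 0.05  0.01 -0.07] open 0.0135 grip 39.5
[314.73477138 267.33959045] [318.11798864 233.09359619]
```

View pics/w2.png

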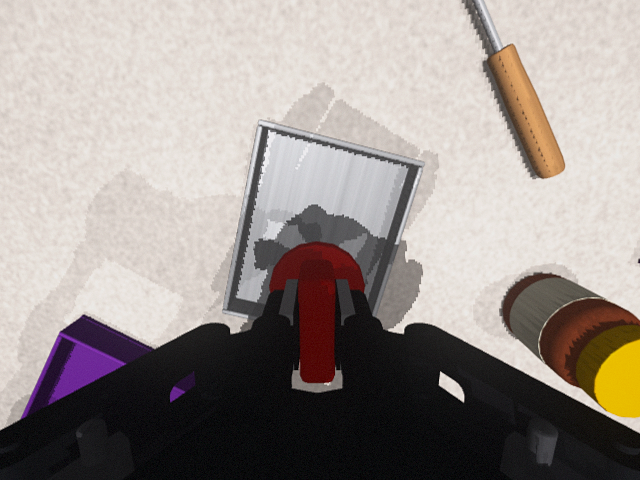

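The wrist view shows the dish under the key, centred near (322,235), which is where I predicted it. I'll lower and release.

Request:
drive_tool:
  increments:
    - {"dx":0,"dy":0,"dz":-0.7,"turn":0,"gripper":0}
    - {"dx":0,"dy":0,"dz":-0.7,"turn":0,"gripper":0}
    - {"dx":0,"dy":0,"dz":-0.7,"turn":0,"gripper":0}
    - {"dx":0,"dy":0,"dz":-0.7,"turn":0,"gripper":0}
    - {"dx":0,"dy":0,"dz":-0.6,"turn":0,"gripper":0}
    - {"dx":0,"dy":0,"dz":-0.3,"turn":0,"gripper":0}
    - {"dx":0,"dy":0,"dz":-0.3,"turn":0,"gripper":0}
    - {"dx":0,"dy":0,"dz":0,"turn":0,"gripper":0}

```text
clock: 8.82
tool_pos: [0.4798, -0.3266, 0.0488]
tool_rot: [-0.001, 0.997, -0.074, -0.001]
wrist_force: [-0.8, -0.5, 0.5]
opening: 0.0133
grip_force: 39.5
```

Request:
drive_tool:
  increments:
    - {"dx":0,"dy":0,"dz":0,"turn":0,"gripper":1}
    - {"dx":0,"dy":0,"dz":0,"turn":0,"gripper":1}
    - {"dx":0,"dy":0,"dz":0,"turn":0,"gripper":1}
    - {"dx":0,"dy":0,"dz":0,"turn":0,"gripper":1}
    - {"dx":0,"dy":0,"dz":0,"turn":0,"gripper":1}
    - {"dx":0,"dy":0,"dz":0,"turn":0,"gripper":1}
    - {"dx":0,"dy":0,"dz":0.3,"turn":0,"gripper":1}
    - {"dx":0,"dy":0,"dz":0.8,"turn":0,"gripper":1}
    - {"dx":0,"dy":0,"dz":0.8,"turn":0,"gripper":1}
    - {"dx":0,"dy":0,"dz":0.8,"turn":0,"gripper":1}

```text
clock: 9.65
tool_pos: [0.4804, -0.3277, 0.105]
tool_rot: [-0.0, 0.997, -0.075, -0.0]
wrist_force: [-0.1, -0.6, 0.2]
opening: 0.0855
grip_force: 0.0
```

Request:
drive_tool:
  increments:
    - {"dx":0,"dy":0,"dz":1,"turn":0,"gripper":1}
    - {"dx":0,"dy":0,"dz":1,"turn":0,"gripper":1}
    - {"dx":0,"dy":0.5,"dz":1,"turn":0,"gripper":1}
    - {"dx":0,"dy":1,"dz":1,"turn":0,"gripper":1}
    - {"dx":0,"dy":1,"dz":0.5,"turn":0,"gripper":1}
    - {"dx":0,"dy":1,"dz":0,"turn":0,"gripper":1}
    - {"dx":0,"dy":0,"dz":0,"turn":0,"gripper":1}

```text
clock: 10.23
tool_pos: [0.4808, -0.2551, 0.1958]
tool_rot: [-0.0, 0.997, -0.074, 0.001]
wrist_force: [-0.9, -0.2, -1.2]
opening: 0.0854
grip_force: 0.0
```

```bash
python3 -c "
from h import *
w=eyes.capture('wrist')['color'];t=eyes.capture('top')['color'];s=eyes.capture('scene')['color']
cv2.imwrite('pics/m.png',np.hstack([cv2.resize(t[180:300,320:460],(420,360)),cv2.resize(s[200:280,210:320],(380,360))])); tool()"
```

```text
t 10.3833 pos [ 0.4806 -0.258   0.1945] yaw_y -1.719 tz [ 0.    -0.001 -1.   ] F [ 1.1  0.5 -0. ] M [ 0.    0.06 -0.02] open 0.0855 grip 0.0
```

View pics/m.png

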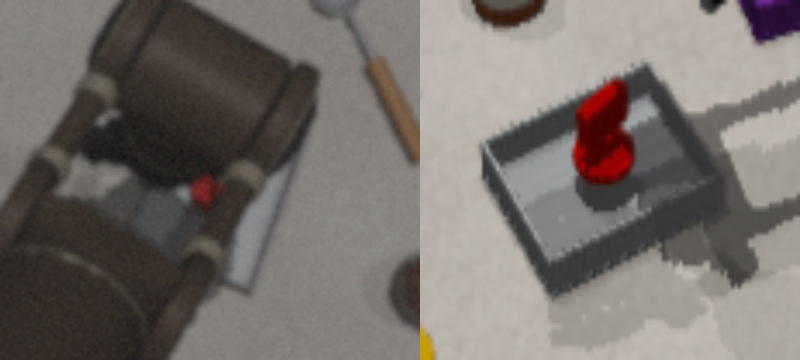

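The scene view (right half) shows the key standing in the dish. Moves can only turn about the vertical, so I need another way to tilt. While the gripper is empty, I'll check whether commands at the edge of reach tip the tool.

Request:
drive_tool:
  increments:
    - {"dx":1,"dy":-0.2,"dz":1,"turn":0,"gripper":1}
    - {"dx":1,"dy":-0.2,"dz":1,"turn":0,"gripper":1}
    - {"dx":1,"dy":-0.2,"dz":1,"turn":0,"gripper":1}
    - {"dx":1,"dy":-0.2,"dz":1,"turn":0,"gripper":1}
    - {"dx":1,"dy":-0.2,"dz":1,"turn":0,"gripper":1}
    - {"dx":1,"dy":-0.2,"dz":1,"turn":0,"gripper":1}
    - {"dx":1,"dy":-0.2,"dz":1,"turn":0,"gripper":1}
    - {"dx":1,"dy":-0.2,"dz":1,"turn":0,"gripper":1}
    - {"dx":1,"dy":-0.2,"dz":1,"turn":0,"gripper":1}
    - {"dx":1,"dy":-0.2,"dz":1,"turn":0,"gripper":1}

```text
clock: 11.22
tool_pos: [0.6812, -0.2994, 0.3942]
tool_rot: [0.0, 0.997, -0.075, -0.001]
wrist_force: [0.3, -0.6, 0.6]
opening: 0.0854
grip_force: 0.0
```

Request:
drive_tool:
  increments:
    - {"dx":1,"dy":-0.2,"dz":0,"turn":0,"gripper":1}
    - {"dx":1,"dy":-0.2,"dz":0,"turn":0,"gripper":1}
    - {"dx":1,"dy":-0.2,"dz":0,"turn":0,"gripper":1}
    - {"dx":1,"dy":-0.2,"dz":0,"turn":0,"gripper":1}
    - {"dx":1,"dy":-0.2,"dz":0,"turn":0,"gripper":1}
    - {"dx":1,"dy":-0.2,"dz":0,"turn":0,"gripper":1}
    - {"dx":1,"dy":-0.2,"dz":0,"turn":0,"gripper":1}
    - {"dx":1,"dy":-0.2,"dz":0,"turn":0,"gripper":1}
    - {"dx":1,"dy":-0.2,"dz":0,"turn":0,"gripper":1}
    - {"dx":1,"dy":-0.2,"dz":0,"turn":0,"gripper":1}

```text
clock: 12.05
tool_pos: [0.869, -0.336, 0.388]
tool_rot: [0.001, 0.997, -0.075, 0.003]
wrist_force: [37.6, -15.2, 23.3]
opening: 0.0857
grip_force: 0.0
```

```bash
python3 -c "
from h import *
print(tool()['q'].round(3))"
```

```text
t 12.05 pos [ 0.869 -0.336  0.388] yaw_y -1.722 tz [ 0.005 -0.002 -1.   ] F [ 37.6 -15.2  23.3] M [-0.67 -1.61 -0.01] open 0.0857 grip 0.0
[-0.416  1.11   0.05  -0.     1.976  1.306]
```

Request:
drive_tool:
  increments:
    - {"dx":0.5,"dy":-0.1,"dz":0,"turn":0,"gripper":1}
    - {"dx":0.5,"dy":-0.1,"dz":0,"turn":0,"gripper":1}
    - {"dx":0.5,"dy":-0.1,"dz":0,"turn":0,"gripper":1}
    - {"dx":0.5,"dy":-0.1,"dz":0,"turn":0,"gripper":1}

```text
clock: 12.38
tool_pos: [0.8832, -0.333, 0.3824]
tool_rot: [0.005, 0.997, -0.075, 0.017]
wrist_force: [0.5, 0.8, 1.6]
opening: 0.0855
grip_force: 0.0
```

```bash
python3 -c "
from h import *
print(tool()['q'].round(3))"
```

```text
t 12.3833 pos [ 0.8832 -0.333   0.3824] yaw_y -1.721 tz [ 0.034 -0.013 -0.999] F [0.5 0.8 1.6] M [-0.01  0.02 -0.01] open 0.0855 grip 0.0
[-4.070e-01  1.116e+00  5.100e-02  1.000e-03  1.938e+00  1.314e+00]
```

The tool does tip outward at the reach limit, so I'll see how far it goes.

Request:
drive_tool:
  increments:
    - {"dx":1,"dy":-0.4,"dz":0,"turn":0,"gripper":1}
    - {"dx":1,"dy":-0.4,"dz":0,"turn":0,"gripper":1}
    - {"dx":1,"dy":-0.4,"dz":0,"turn":0,"gripper":1}
    - {"dx":1,"dy":-0.4,"dz":0,"turn":0,"gripper":1}
    - {"dx":1,"dy":-0.4,"dz":0,"turn":0,"gripper":1}
    - {"dx":1,"dy":-0.4,"dz":0,"turn":0,"gripper":1}
    - {"dx":1,"dy":-0.4,"dz":0,"turn":0,"gripper":1}
    - {"dx":1,"dy":-0.4,"dz":0,"turn":0,"gripper":1}

```text
clock: 13.05
tool_pos: [0.9309, -0.3539, 0.3328]
tool_rot: [0.02, 0.995, -0.074, 0.066]
wrist_force: [-0.2, -0.4, -0.6]
opening: 0.0853
grip_force: 0.0
```

```bash
python3 -c "
from h import *
print(tool()['q'].round(3))"
```

```text
t 13.05 pos [ 0.9309 -0.3539  0.3328] yaw_y -1.722 tz [ 0.129 -0.049 -0.99 ] F [-0.2 -0.4 -0.6] M [ 0.04  0.07 -0.05] open 0.0853 grip 0.0
[-0.409  1.172  0.051  0.007  1.781  1.313]
```

Request:
drive_tool:
  increments:
    - {"dx":-0.5,"dy":0.5,"dz":0,"turn":0,"gripper":1}
    - {"dx":-0.9,"dy":1,"dz":0,"turn":0,"gripper":1}
    - {"dx":-0.9,"dy":1,"dz":0,"turn":0,"gripper":1}
    - {"dx":-0.9,"dy":1,"dz":0,"turn":0,"gripper":1}
    - {"dx":-0.9,"dy":1,"dz":0,"turn":0,"gripper":1}
    - {"dx":-0.9,"dy":1,"dz":0,"turn":0,"gripper":1}
    - {"dx":-0.9,"dy":1,"dz":0,"turn":0,"gripper":1}
    - {"dx":-0.9,"dy":1,"dz":0,"turn":0,"gripper":1}
    - {"dx":-0.9,"dy":1,"dz":0,"turn":0,"gripper":1}
    - {"dx":-0.9,"dy":1,"dz":0,"turn":0,"gripper":1}

```text
clock: 13.88
tool_pos: [0.7644, -0.168, 0.3359]
tool_rot: [0.02, 0.995, -0.074, 0.068]
wrist_force: [0.1, 0.7, 0.2]
opening: 0.0855
grip_force: 0.0
```

```bash
python3 -c "
from h import *
print(tool()['q'].round(3))"
```

```text
t 13.8833 pos [ 0.7644 -0.168   0.3359] yaw_y -1.722 tz [ 0.131 -0.049 -0.99 ] F [0.1 0.7 0.2] M [ 0.03  0.1  -0.04] open 0.0855 grip 0.0
[-0.267  0.469  1.211 -0.013  1.321  1.456]
```

The tilt persists, because each row starts from the pose actually reached. The tool now leans 0.14 rad, almost exactly along the bar's direction, so the grasp still works and the reach limit gives me a way to tilt. I'll go above the bar.

Request:
drive_tool:
  increments:
    - {"dx":-0.82,"dy":0.96,"dz":-0.3,"turn":0,"gripper":1}
    - {"dx":-0.82,"dy":0.96,"dz":-0.3,"turn":0,"gripper":1}
    - {"dx":-0.82,"dy":0.96,"dz":-0.3,"turn":0,"gripper":1}
    - {"dx":-0.82,"dy":0.96,"dz":-0.3,"turn":0,"gripper":1}
    - {"dx":-0.82,"dy":0.96,"dz":-0.3,"turn":0,"gripper":1}
    - {"dx":-0.82,"dy":0.96,"dz":-0.3,"turn":0,"gripper":1}
    - {"dx":-0.82,"dy":0.96,"dz":-0.3,"turn":0,"gripper":1}
    - {"dx":-0.82,"dy":0.96,"dz":-0.3,"turn":0,"gripper":1}
    - {"dx":-0.82,"dy":0.96,"dz":-0.3,"turn":0,"gripper":1}
    - {"dx":-0.82,"dy":0.96,"dz":-0.3,"turn":0,"gripper":1}

```text
clock: 14.72
tool_pos: [0.6011, 0.0243, 0.2757]
tool_rot: [0.019, 0.995, -0.074, 0.068]
wrist_force: [-0.8, -0.8, 0.2]
opening: 0.0853
grip_force: 0.0
```

Request:
drive_tool:
  increments:
    - {"dx":-0.82,"dy":0.96,"dz":-0.5,"turn":0,"gripper":1}
    - {"dx":-0.82,"dy":0.96,"dz":-0.5,"turn":0,"gripper":1}
    - {"dx":-0.82,"dy":0.96,"dz":-0.5,"turn":0,"gripper":1}
    - {"dx":-0.82,"dy":0.96,"dz":-0.5,"turn":0,"gripper":1}
    - {"dx":-0.82,"dy":0.96,"dz":0,"turn":0,"gripper":1}
    - {"dx":0,"dy":0,"dz":0,"turn":0,"gripper":1}
    - {"dx":0,"dy":0,"dz":0,"turn":0,"gripper":1}

```text
clock: 15.3
tool_pos: [0.5191, 0.1207, 0.2355]
tool_rot: [0.019, 0.995, -0.073, 0.067]
wrist_force: [0.4, 0.9, -0.4]
opening: 0.0851
grip_force: 0.0
```

```bash
python3 -c "
from h import *
w=eyes.capture('wrist'); cv2.imwrite('pics/w3.png',w['color']); s=tool(); print(s['q'].round(3))
print(proj(w,[.507,.123,.138]))
np.savez('w3.npz',**{k:np.array(v) for k,v in w.items() if k!='color'})"
```

```text
t 15.35 pos [0.5197 0.12   0.2357] yaw_y -1.721 tz [ 0.131 -0.047 -0.99 ] F [-1.   0.7  0.5] M [-0.04  0.06 -0.01] open 0.0854 grip 0.0
[ 0.188  0.058  1.928 -0.083  1.037  1.945]
[313.45842516 274.81306145]
```

View pics/w3.png

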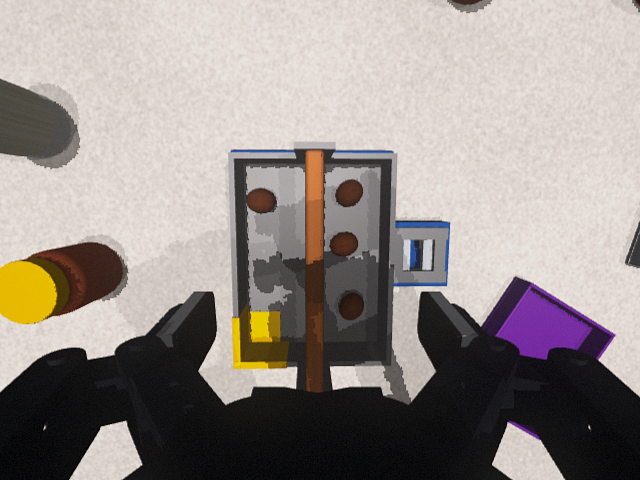

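The view shows the bar running straight up the image at column 315, with its middle where I predicted, and the nutmegs unmoved. I'll descend and grip.

Request:
drive_tool:
  increments:
    - {"dx":0,"dy":0.05,"dz":-0.8,"turn":0,"gripper":1}
    - {"dx":0,"dy":0,"dz":-0.8,"turn":0,"gripper":1}
    - {"dx":0,"dy":0,"dz":-0.8,"turn":0,"gripper":1}
    - {"dx":0,"dy":0,"dz":-0.8,"turn":0,"gripper":1}
    - {"dx":0,"dy":0,"dz":-0.8,"turn":0,"gripper":1}
    - {"dx":0,"dy":0,"dz":-0.8,"turn":0,"gripper":1}
    - {"dx":0,"dy":0,"dz":-0.8,"turn":0,"gripper":1}
    - {"dx":0,"dy":0,"dz":-0.6,"turn":0,"gripper":1}
    - {"dx":0,"dy":0,"dz":0,"turn":0,"gripper":1}

```text
clock: 16.1
tool_pos: [0.5176, 0.1193, 0.1079]
tool_rot: [0.02, 0.995, -0.075, 0.064]
wrist_force: [0.2, -0.6, 0.9]
opening: 0.0852
grip_force: 0.0
```

Request:
drive_tool:
  increments:
    - {"dx":0,"dy":0,"dz":0,"turn":0,"gripper":0}
    - {"dx":0,"dy":0,"dz":0,"turn":0,"gripper":0}
    - {"dx":0,"dy":0,"dz":0,"turn":0,"gripper":0}
    - {"dx":0,"dy":0,"dz":0,"turn":0,"gripper":0}
    - {"dx":0,"dy":0,"dz":0,"turn":0,"gripper":0}
    - {"dx":0,"dy":0,"dz":0,"turn":0,"gripper":0}
    - {"dx":0,"dy":0,"dz":0,"turn":0,"gripper":0}
    - {"dx":0,"dy":0,"dz":0,"turn":0,"gripper":0}
  newtons: 100

```text
clock: 16.77
tool_pos: [0.5181, 0.1202, 0.1107]
tool_rot: [0.019, 0.995, -0.074, 0.066]
wrist_force: [-2.0, -3.3, 6.7]
opening: 0.0125
grip_force: 97.5
```

```bash
python3 -c "
from h import *
tool()"
```

```text
t 16.7667 pos [0.5181 0.1202 0.1107] yaw_y -1.722 tz [ 0.128 -0.049 -0.991] F [-2.  -3.3  6.7] M [-0.07  0.19  0.07] open 0.0125 grip 97.5
```

Request:
drive_tool:
  increments:
    - {"dx":0,"dy":0,"dz":0.1,"turn":0,"gripper":0}
    - {"dx":0,"dy":0,"dz":0.2,"turn":0,"gripper":0}
    - {"dx":0,"dy":0,"dz":0.3,"turn":0,"gripper":0}
    - {"dx":0,"dy":0,"dz":0.4,"turn":0,"gripper":0}
    - {"dx":0,"dy":0,"dz":0.5,"turn":0,"gripper":0}
    - {"dx":0,"dy":0,"dz":0.6,"turn":0,"gripper":0}
    - {"dx":0,"dy":0,"dz":0.7,"turn":0,"gripper":0}
    - {"dx":0,"dy":0,"dz":0.7,"turn":0,"gripper":0}
    - {"dx":0,"dy":0,"dz":0.7,"turn":0,"gripper":0}
    - {"dx":0,"dy":0,"dz":0.7,"turn":0,"gripper":0}

```text
clock: 17.6
tool_pos: [0.5176, 0.1206, 0.2092]
tool_rot: [0.019, 0.995, -0.074, 0.065]
wrist_force: [0.4, 0.9, -4.6]
opening: 0.0122
grip_force: 97.6
```

Request:
drive_tool:
  increments:
    - {"dx":0.1,"dy":0,"dz":0.7,"turn":0.1,"gripper":0}
    - {"dx":0.1,"dy":0,"dz":0.7,"turn":0.2,"gripper":0}
    - {"dx":0.2,"dy":0,"dz":0.7,"turn":0.3,"gripper":0}
    - {"dx":0.2,"dy":0,"dz":0.7,"turn":0.3,"gripper":0}
    - {"dx":0.3,"dy":0,"dz":0.7,"turn":0.3,"gripper":0}
    - {"dx":0.3,"dy":0,"dz":0.7,"turn":0.3,"gripper":0}
    - {"dx":0.3,"dy":0,"dz":0.7,"turn":0.3,"gripper":0}
    - {"dx":0.3,"dy":0,"dz":0.7,"turn":0.3,"gripper":0}
    - {"dx":0.3,"dy":0,"dz":0.7,"turn":0.3,"gripper":0}
    - {"dx":0.3,"dy":0,"dz":0.7,"turn":0.3,"gripper":0}

```text
clock: 18.43
tool_pos: [0.5654, 0.1205, 0.349]
tool_rot: [0.008, 0.994, 0.088, 0.067]
wrist_force: [-0.3, 0.5, -4.2]
opening: 0.0126
grip_force: 97.6
```

```bash
python3 -c "
from h import *
w=eyes.capture('wrist')['color'];s=eyes.capture('scene')['color']
cv2.imwrite('pics/m2.png',np.hstack([cv2.resize(w,(400,300)),cv2.resize(s,(400,300))])); print(tool()['q'].round(3))"
```

```text
t 18.5333 pos [0.568  0.1206 0.3518] yaw_y -1.398 tz [ 0.143 -0.004 -0.99 ] F [ 0.2 -0.1 -3.8] M [0.03 0.11 0.05] open 0.0119 grip 97.6
[ 0.148  0.048  1.702 -0.027  1.25   1.551]
```

View pics/m2.png

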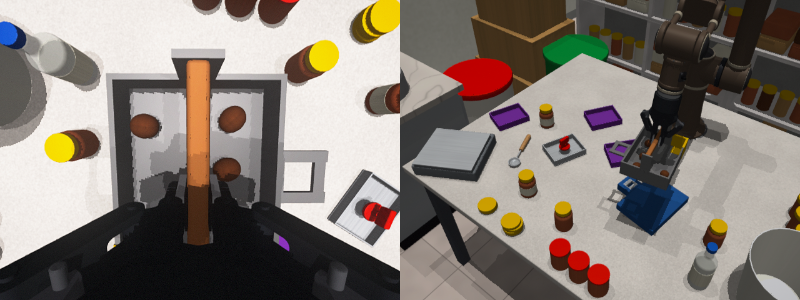

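The tote is off the stand, and the wrist view (left) shows it level with the nutmegs still spread out. I'll turn the yellow corner towards the base and go up and out.

Request:
drive_tool:
  increments:
    - {"dx":0.3,"dy":0,"dz":0.5,"turn":0.37,"gripper":0}
    - {"dx":0.4,"dy":0.1,"dz":0.5,"turn":0.37,"gripper":0}
    - {"dx":0.5,"dy":0.1,"dz":0.5,"turn":0.37,"gripper":0}
    - {"dx":0.5,"dy":0.1,"dz":0.5,"turn":0.37,"gripper":0}
    - {"dx":0.5,"dy":0.1,"dz":0.5,"turn":0.37,"gripper":0}
    - {"dx":0.5,"dy":0.1,"dz":0.5,"turn":0.37,"gripper":0}
    - {"dx":0.5,"dy":0.1,"dz":0.5,"turn":0.37,"gripper":0}
    - {"dx":0.5,"dy":0.1,"dz":0.5,"turn":0.37,"gripper":0}
    - {"dx":0.5,"dy":0.1,"dz":0.5,"turn":0.37,"gripper":0}
    - {"dx":0.5,"dy":0.1,"dz":0.5,"turn":0.37,"gripper":0}

```text
clock: 19.37
tool_pos: [0.659, 0.1386, 0.4468]
tool_rot: [-0.007, 0.95, 0.304, 0.066]
wrist_force: [-0.3, -0.3, -4.4]
opening: 0.0121
grip_force: 97.7
```

Request:
drive_tool:
  increments:
    - {"dx":0.5,"dy":0.1,"dz":0.4,"turn":0.37,"gripper":0}
    - {"dx":0.5,"dy":0.1,"dz":0.3,"turn":0.37,"gripper":0}
    - {"dx":0.5,"dy":0.1,"dz":0.2,"turn":0.37,"gripper":0}
    - {"dx":0.5,"dy":0.1,"dz":0.1,"turn":0.37,"gripper":0}
    - {"dx":0.5,"dy":0.1,"dz":0,"turn":0.37,"gripper":0}
    - {"dx":0.4,"dy":0.1,"dz":0,"turn":0,"gripper":0}
    - {"dx":0.4,"dy":0.1,"dz":0,"turn":0,"gripper":0}
    - {"dx":0.4,"dy":0.1,"dz":0,"turn":0,"gripper":0}
    - {"dx":0.4,"dy":0.1,"dz":0,"turn":0,"gripper":0}
    - {"dx":0.4,"dy":0.1,"dz":0,"turn":0,"gripper":0}

```text
clock: 20.2
tool_pos: [0.7499, 0.1588, 0.4672]
tool_rot: [-0.014, 0.911, 0.407, 0.066]
wrist_force: [-0.0, -0.8, -3.6]
opening: 0.0123
grip_force: 97.7
```

```bash
python3 -c "
from h import *
print(tool()['q'].round(3))"
```

```text
t 20.2 pos [0.7499 0.1588 0.4672] yaw_y -0.733 tz [ 0.109  0.079 -0.991] F [-0.  -0.8 -3.6] M [-0.02  0.06 -0.02] open 0.0123 grip 97.7
[0.125 0.427 1.02  0.065 1.576 0.86 ]
```

Request:
drive_tool:
  increments:
    - {"dx":0.4,"dy":0.1,"dz":0,"turn":0,"gripper":0}
    - {"dx":0.4,"dy":0.1,"dz":0,"turn":0,"gripper":0}
    - {"dx":0.4,"dy":0.1,"dz":0,"turn":0,"gripper":0}
    - {"dx":0.4,"dy":0.1,"dz":0,"turn":0,"gripper":0}
    - {"dx":0.4,"dy":0.1,"dz":0,"turn":0,"gripper":0}
    - {"dx":0.4,"dy":0.1,"dz":0,"turn":0,"gripper":0}
    - {"dx":0.4,"dy":0.1,"dz":0,"turn":0,"gripper":0}
    - {"dx":0.4,"dy":0.1,"dz":0,"turn":0,"gripper":0}
    - {"dx":0.4,"dy":0.1,"dz":0,"turn":0,"gripper":0}
    - {"dx":0.4,"dy":0.1,"dz":0,"turn":0,"gripper":0}

```text
clock: 21.03
tool_pos: [0.83, 0.1789, 0.4669]
tool_rot: [-0.014, 0.911, 0.407, 0.066]
wrist_force: [0.2, -0.6, -4.0]
opening: 0.0121
grip_force: 97.7
```

Request:
drive_tool:
  increments:
    - {"dx":0.4,"dy":0.1,"dz":0,"turn":0,"gripper":0}
    - {"dx":0.4,"dy":0.1,"dz":0,"turn":0,"gripper":0}
    - {"dx":0.5,"dy":0.1,"dz":0,"turn":0,"gripper":0}
    - {"dx":0.6,"dy":0.1,"dz":0,"turn":0,"gripper":0}
    - {"dx":0.7,"dy":0.1,"dz":0,"turn":0,"gripper":0}
    - {"dx":0.7,"dy":0.1,"dz":0,"turn":0,"gripper":0}
    - {"dx":0.7,"dy":0.1,"dz":0,"turn":0,"gripper":0}
    - {"dx":0.7,"dy":0.1,"dz":0,"turn":0,"gripper":0}
    - {"dx":0.7,"dy":0.1,"dz":0,"turn":0,"gripper":0}
    - {"dx":0.7,"dy":0.1,"dz":0,"turn":0,"gripper":0}

```text
clock: 21.87
tool_pos: [0.9278, 0.1941, 0.449]
tool_rot: [-0.012, 0.911, 0.406, 0.075]
wrist_force: [0.4, -0.8, -3.5]
opening: 0.0125
grip_force: 98.7
```

```bash
python3 -c "
from h import *
print(tool()['q'].round(3))"
```

```text
t 21.8667 pos [0.9278 0.1941 0.449 ] yaw_y -0.734 tz [ 0.126  0.083 -0.989] F [ 0.4 -0.8 -3.5] M [-0.06  0.15  0.04] open 0.0125 grip 98.7
[0.138 1.045 0.054 0.069 1.904 0.897]
```

Request:
drive_tool:
  increments:
    - {"dx":0.9,"dy":0.2,"dz":0,"turn":0,"gripper":0}
    - {"dx":0.9,"dy":0.2,"dz":0,"turn":0,"gripper":0}
    - {"dx":0.9,"dy":0.2,"dz":0,"turn":0,"gripper":0}
    - {"dx":0.9,"dy":0.2,"dz":0,"turn":0,"gripper":0}
    - {"dx":0.9,"dy":0.2,"dz":0,"turn":0,"gripper":0}
    - {"dx":0.9,"dy":0.2,"dz":0,"turn":0,"gripper":0}
    - {"dx":0.9,"dy":0.2,"dz":0,"turn":0,"gripper":0}
    - {"dx":0.9,"dy":0.2,"dz":0,"turn":0,"gripper":0}
    - {"dx":0.9,"dy":0.2,"dz":0,"turn":0,"gripper":0}
    - {"dx":0.9,"dy":0.2,"dz":0,"turn":0,"gripper":0}

```text
clock: 22.7
tool_pos: [0.9884, 0.2111, 0.3982]
tool_rot: [-0.0, 0.906, 0.403, 0.131]
wrist_force: [0.4, 0.1, -4.5]
opening: 0.0123
grip_force: 98.7
```

```bash
python3 -c "
from h import *
print(tool()['q'].round(3))"
```

```text
t 22.7 pos [0.9884 0.2111 0.3982] yaw_y -0.747 tz [ 0.237  0.106 -0.966] F [ 0.4  0.1 -4.5] M [-0.15  0.28 -0.03] open 0.0123 grip 98.7
[0.145 1.11  0.051 0.072 1.726 0.899]
```

Request:
drive_tool:
  increments:
    - {"dx":0.95,"dy":0.2,"dz":0,"turn":0,"gripper":0}
    - {"dx":0.95,"dy":0.2,"dz":0,"turn":0,"gripper":0}
    - {"dx":0.95,"dy":0.2,"dz":0,"turn":0,"gripper":0}
    - {"dx":0.95,"dy":0.2,"dz":0,"turn":0,"gripper":0}
    - {"dx":0.95,"dy":0.2,"dz":0,"turn":0,"gripper":0}
    - {"dx":0.95,"dy":0.2,"dz":0,"turn":0,"gripper":0}
    - {"dx":0.95,"dy":0.2,"dz":0,"turn":0,"gripper":0}
    - {"dx":0.95,"dy":0.2,"dz":0,"turn":0,"gripper":0}
    - {"dx":0.95,"dy":0.2,"dz":0,"turn":0,"gripper":0}
    - {"dx":0.95,"dy":0.2,"dz":0,"turn":0,"gripper":0}

```text
clock: 23.53
tool_pos: [1.0469, 0.2254, 0.3477]
tool_rot: [0.012, 0.898, 0.398, 0.189]
wrist_force: [-0.6, 0.8, -3.6]
opening: 0.0121
grip_force: 98.7
```

```bash
python3 -c "
from h import *
w=eyes.capture('wrist')['color'];s=eyes.capture('scene')['color']
cv2.imwrite('pics/m3.png',np.hstack([cv2.resize(w,(400,300)),cv2.resize(s,(400,300))])); print(tool()['q'].round(3))"
```

```text
t 23.6333 pos [1.0464 0.2253 0.3451] yaw_y -0.766 tz [ 0.346  0.128 -0.93 ] F [-1.   0.6 -4.7] M [-0.14  0.45 -0.  ] open 0.0127 grip 98.7
[0.149 1.178 0.053 0.075 1.54  0.898]
```

View pics/m3.png

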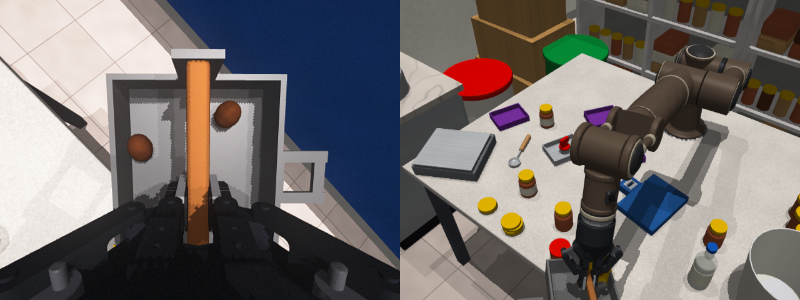

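The left half shows the tote still rigid in the pads, with two nutmegs visible at (140,147) and (228,113). From here I'll track the nutmegs by numbers.

```bash
cat >> h.py <<'E'
def nuts(prev=None):
    w=eyes.capture("wrist"); im=w["color"]; h=cv2.cvtColor(im,cv2.COLOR_BGR2HSV)
    m=cv2.inRange(h,(0,70,35),(12,255,150)); m=cv2.morphologyEx(m,cv2.MORPH_OPEN,np.ones((5,5)))
    n,_,st,ce=cv2.connectedComponentsWithStats(m[:, :])
    for i in range(1,n):
        if st[i,4]>80: print("blob",ce[i].round(),st[i].tolist())
    return w
E
python3 -c "
from h import *
nuts()
im=cv2.imread('pics/m3.png');h=cv2.cvtColor(im,cv2.COLOR_BGR2HSV);print(h[113,228],h[147,140],h[120,196],h[200,197])
nuts();tool()"
```

```text
blob [364. 183.] [343, 161, 43, 44, 1451]
blob [223. 237.] [203, 215, 41, 44, 1421]
blob [329. 320.] [325, 314, 9, 13, 82]
blob [323. 367.] [318, 359, 10, 17, 100]
blob [311. 382.] [302, 374, 17, 16, 172]
[ 10 175 131] [ 10 173 130] [ 14 174 229] [ 13 182 200]
blob [362. 186.] [340, 166, 44, 41, 1396]
blob [223. 239.] [203, 218, 41, 43, 1399]
blob [316. 371.] [299, 352, 32, 36, 440]
t 23.7333 pos [1.0462 0.2252 0.3472] yaw_y -0.767 tz [ 0.347  0.128 -0.929] F [ 0.7  0.3 -4.7] M [-0.14  0.48 -0.02] open 0.0124 grip 98.7
```

Request:
drive_tool:
  increments:
    - {"dx":0,"dy":0,"dz":0,"turn":0,"gripper":0}
    - {"dx":0,"dy":0,"dz":0,"turn":0,"gripper":0}
    - {"dx":0,"dy":0,"dz":0,"turn":0,"gripper":0}
    - {"dx":0,"dy":0,"dz":0,"turn":0,"gripper":0}
    - {"dx":0,"dy":0,"dz":0,"turn":0,"gripper":0}
    - {"dx":0,"dy":0,"dz":0,"turn":0,"gripper":0}
    - {"dx":0,"dy":0,"dz":0,"turn":0,"gripper":0}
    - {"dx":0,"dy":0,"dz":0,"turn":0,"gripper":0}

```text
clock: 24.4
tool_pos: [1.0464, 0.2252, 0.3482]
tool_rot: [0.012, 0.898, 0.398, 0.189]
wrist_force: [0.1, -0.8, -3.6]
opening: 0.0124
grip_force: 98.7
```

```bash
python3 -c "
from h import *
nuts();tool()"
```

```text
blob [223. 239.] [204, 218, 40, 44, 1377]
blob [319. 358.] [302, 346, 29, 24, 351]
t 24.45 pos [1.0464 0.2252 0.3482] yaw_y -0.767 tz [ 0.349  0.128 -0.928] F [-0.2  0.7 -4. ] M [-0.14  0.44 -0.05] open 0.0121 grip 98.7
```

The nutmegs do roll, but slowly, and the left one has stopped at (223,239). I'll add more tilt.

Request:
drive_tool:
  increments:
    - {"dx":0.95,"dy":0.2,"dz":0,"turn":0,"gripper":0}
    - {"dx":0.95,"dy":0.2,"dz":0,"turn":0,"gripper":0}
    - {"dx":0.95,"dy":0.2,"dz":0,"turn":0,"gripper":0}
    - {"dx":0.95,"dy":0.2,"dz":0,"turn":0,"gripper":0}
    - {"dx":0.95,"dy":0.2,"dz":0,"turn":0,"gripper":0}
    - {"dx":0.95,"dy":0.2,"dz":0,"turn":0,"gripper":0}
    - {"dx":0.95,"dy":0.2,"dz":0,"turn":0,"gripper":0}
    - {"dx":0.95,"dy":0.2,"dz":0,"turn":0,"gripper":0}
    - {"dx":0.95,"dy":0.2,"dz":0,"turn":0,"gripper":0}
    - {"dx":0.95,"dy":0.2,"dz":0,"turn":0,"gripper":0}

```text
clock: 25.28
tool_pos: [1.0989, 0.2379, 0.305]
tool_rot: [0.025, 0.886, 0.391, 0.248]
wrist_force: [-0.5, -0.7, -3.4]
opening: 0.0121
grip_force: 98.9
```

Request:
drive_tool:
  increments:
    - {"dx":0,"dy":0,"dz":0,"turn":0,"gripper":0}
    - {"dx":0,"dy":0,"dz":0,"turn":0,"gripper":0}
    - {"dx":0,"dy":0,"dz":0,"turn":0,"gripper":0}
    - {"dx":0,"dy":0,"dz":0,"turn":0,"gripper":0}
    - {"dx":0,"dy":0,"dz":0,"turn":0,"gripper":0}
    - {"dx":0,"dy":0,"dz":0,"turn":0,"gripper":0}
    - {"dx":0,"dy":0,"dz":0,"turn":0,"gripper":0}
    - {"dx":0,"dy":0,"dz":0,"turn":0,"gripper":0}

```text
clock: 25.95
tool_pos: [1.0984, 0.2378, 0.3059]
tool_rot: [0.025, 0.886, 0.391, 0.247]
wrist_force: [0.3, -0.2, -4.6]
opening: 0.0126
grip_force: 98.8
```

```bash
python3 -c "
from h import *
w=nuts();tool()
cv2.imwrite('pics/w4.png',w['color'])"
```

```text
blob [233. 324.] [219, 317, 25, 17, 248]
blob [323. 349.] [317, 331, 15, 36, 292]
blob [310. 354.] [301, 347, 18, 17, 158]
blob [309. 377.] [299, 369, 23, 18, 245]
t 26.0 pos [1.0984 0.2378 0.3057] yaw_y -0.795 tz [ 0.458  0.149 -0.877] F [ 0.1  0.4 -4.9] M [-0.12  0.59 -0.04] open 0.0121 grip 98.8
```

The left nutmeg has rolled down towards the yellow corner, behind the gripper. The tilt persists, so I'll pull back over the counter and turn the tote until the other cameras can see inside.

Request:
drive_tool:
  increments:
    - {"dx":-0.1,"dy":0,"dz":0.1,"turn":0,"gripper":0}
    - {"dx":-0.2,"dy":0,"dz":0.2,"turn":0,"gripper":0}
    - {"dx":-0.3,"dy":0,"dz":0.3,"turn":0,"gripper":0}
    - {"dx":-0.4,"dy":-0.1,"dz":0.3,"turn":0,"gripper":0}
    - {"dx":-0.5,"dy":-0.1,"dz":0.3,"turn":0.1,"gripper":0}
    - {"dx":-0.6,"dy":-0.1,"dz":0.3,"turn":0.2,"gripper":0}
    - {"dx":-0.7,"dy":-0.2,"dz":0.3,"turn":0.3,"gripper":0}
    - {"dx":-0.8,"dy":-0.2,"dz":0.3,"turn":0.4,"gripper":0}
    - {"dx":-0.8,"dy":-0.2,"dz":0.3,"turn":0.5,"gripper":0}
    - {"dx":-0.8,"dy":-0.2,"dz":0.3,"turn":0.5,"gripper":0}

```text
clock: 26.83
tool_pos: [0.9934, 0.2158, 0.3603]
tool_rot: [-0.005, 0.832, 0.495, 0.249]
wrist_force: [-0.1, 0.3, -3.5]
opening: 0.0124
grip_force: 98.7
```

Request:
drive_tool:
  increments:
    - {"dx":-0.8,"dy":-0.2,"dz":0.2,"turn":0.5,"gripper":0}
    - {"dx":-0.8,"dy":-0.2,"dz":0.1,"turn":0.5,"gripper":0}
    - {"dx":-0.8,"dy":-0.2,"dz":0,"turn":0.5,"gripper":0}
    - {"dx":-0.8,"dy":-0.2,"dz":0,"turn":0.5,"gripper":0}
    - {"dx":-0.8,"dy":-0.2,"dz":0,"turn":0.5,"gripper":0}
    - {"dx":-0.8,"dy":-0.2,"dz":0,"turn":0.5,"gripper":0}
    - {"dx":-0.8,"dy":-0.2,"dz":0,"turn":0.5,"gripper":0}
    - {"dx":-0.8,"dy":-0.2,"dz":0,"turn":0.5,"gripper":0}
    - {"dx":-0.8,"dy":-0.2,"dz":0,"turn":0.5,"gripper":0}
    - {"dx":-0.8,"dy":-0.2,"dz":0,"turn":0.5,"gripper":0}

```text
clock: 27.67
tool_pos: [0.834, 0.1749, 0.3664]
tool_rot: [-0.077, 0.649, 0.719, 0.236]
wrist_force: [0.3, -0.4, -4.0]
opening: 0.0126
grip_force: 98.7
```

```bash
python3 -c "
from h import *
w=nuts();print(tool()['q'].round(2))"
```

```text
blob [ 38. 145.] [0, 111, 67, 59, 2231]
blob [318. 335.] [301, 310, 31, 45, 622]
blob [231. 323.] [219, 317, 23, 16, 195]
blob [325. 357.] [319, 351, 14, 12, 121]
blob [304. 367.] [299, 360, 10, 15, 93]
blob [314. 369.] [310, 364, 11, 10, 85]
blob [313. 381.] [307, 375, 15, 13, 127]
t 27.7167 pos [0.8319 0.1736 0.3662] yaw_y 0.051 tz [ 0.192  0.438 -0.878] F [-2.3 -1.  -5.6] M [-0.7   0.41  0.02] open 0.0117 grip 98.5
[-0.01  0.54  1.11  0.47  1.31 -0.2 ]
```

Request:
drive_tool:
  increments:
    - {"dx":-0.6,"dy":-0.1,"dz":0,"turn":0.5,"gripper":0}
    - {"dx":-0.4,"dy":0,"dz":0,"turn":0.5,"gripper":0}
    - {"dx":-0.2,"dy":0,"dz":0,"turn":0.5,"gripper":0}
    - {"dx":0,"dy":0,"dz":0,"turn":0.5,"gripper":0}
    - {"dx":0,"dy":0,"dz":0,"turn":0.5,"gripper":0}
    - {"dx":0,"dy":0,"dz":0,"turn":0.5,"gripper":0}
    - {"dx":0,"dy":0,"dz":0,"turn":0.5,"gripper":0}
    - {"dx":0,"dy":0,"dz":0,"turn":0.5,"gripper":0}
    - {"dx":0,"dy":0,"dz":0,"turn":0.5,"gripper":0}
    - {"dx":0,"dy":0,"dz":0,"turn":0.5,"gripper":0}

```text
clock: 28.55
tool_pos: [0.8116, 0.1731, 0.3662]
tool_rot: [-0.142, 0.408, 0.879, 0.202]
wrist_force: [-0.3, 0.7, -4.5]
opening: 0.0122
grip_force: 98.6
```

Request:
drive_tool:
  increments:
    - {"dx":0,"dy":0,"dz":0,"turn":0.5,"gripper":0}
    - {"dx":0,"dy":0,"dz":0,"turn":0.5,"gripper":0}
    - {"dx":0,"dy":0,"dz":0,"turn":0.5,"gripper":0}
    - {"dx":0,"dy":0,"dz":0,"turn":0.5,"gripper":0}
    - {"dx":0,"dy":0,"dz":0,"turn":0.5,"gripper":0}
    - {"dx":0,"dy":0,"dz":0,"turn":0.5,"gripper":0}
    - {"dx":0,"dy":0,"dz":0,"turn":0.5,"gripper":0}
    - {"dx":0,"dy":0,"dz":0,"turn":0.4,"gripper":0}
    - {"dx":0,"dy":0,"dz":0,"turn":0.2,"gripper":0}
    - {"dx":0,"dy":0,"dz":0,"turn":0,"gripper":0}

```text
clock: 29.38
tool_pos: [0.8115, 0.1743, 0.3652]
tool_rot: [-0.188, 0.183, 0.952, 0.161]
wrist_force: [0.3, 0.4, -4.9]
opening: 0.012
grip_force: 98.7
```

```bash
python3 -c "
from h import *
s=eyes.capture('scene');t=eyes.capture('top');w=nuts();st=tool();print(st['q'].round(2))
p=st['tool_pos']-[0,0,.08]
def cr(c,h):
    u,v=proj(c,p).astype(int); print(u,v); im=cv2.copyMakeBorder(c['color'],h,h,h,h,0); return cv2.resize(im[v:v+2*h,u:u+2*h],(400,400),interpolation=cv2.INTER_CUBIC)
cv2.imwrite('pics/m4.png',np.hstack([cr(s,100),cr(t,70)]))"
```

```text
blob [379.   5.] [363, 0, 31, 13, 300]
blob [627.  13.] [608, 0, 32, 31, 661]
blob [289.  73.] [285, 67, 9, 11, 85]
blob [318. 333.] [303, 307, 30, 49, 612]
blob [234. 324.] [226, 317, 18, 15, 146]
blob [ 61. 360.] [28, 336, 58, 60, 1922]
blob [305. 366.] [301, 360, 10, 12, 105]
blob [316. 373.] [306, 365, 19, 17, 168]
blob [175. 395.] [171, 390, 10, 10, 82]
t 29.5333 pos [0.8108 0.1737 0.3657] yaw_y 1.136 tz [-0.299  0.375 -0.877] F [-0.6 -0.5 -4.1] M [-0.52 -0.31  0.01] open 0.0118 grip 98.7
[ 0.01  0.91  0.53  0.43  1.99 -1.06]
358 350
176 88
```

View pics/m4.png

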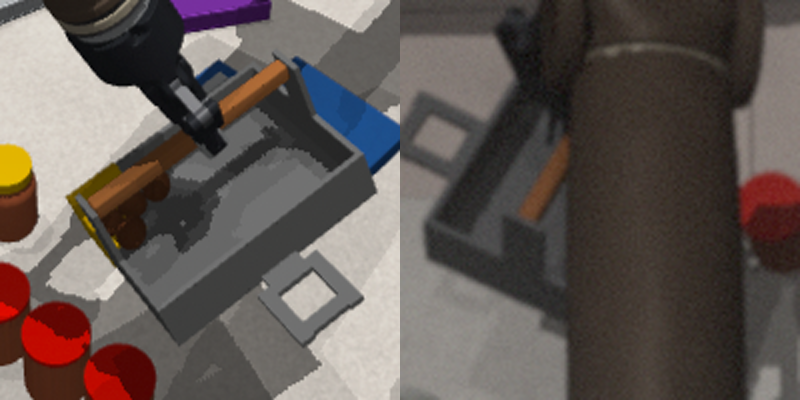

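In the scene crop (left), the brown cluster sits in the yellow corner at about (130,230) and (155,185), and the rest of the tote floor is empty. I'll convert those pixels to the tote frame to check.

```bash
cat > chk.py <<'E'
from h import *
def M(q): w,x,y,z=q; return Ro.from_quat([x,y,z,w]).as_matrix()
R0=M([.019,.995,-.074,.066]); p0=np.array([.5181,.1202,.1107])
Rt0=Ro.from_euler("z",-.155).as_matrix(); o0=np.array([.507,.123,.030])
s=eyes.capture("scene"); st=tool()
Rd=M(st["tool_rot"])@R0.T; Rt=Rd@Rt0; o=st["tool_pos"]+Rd@(o0-p0)
print("tote",o.round(3),"tilt",np.arccos(Rt[2,2]).round(3),"corner",(o+Rt@[-.095,.07,.005]).round(3),"down dir in tote",(-Rt[2]).round(2))
h=cv2.cvtColor(s["color"],cv2.COLOR_BGR2HSV); m=cv2.inRange(h,(0,70,20),(13,255,150))
# keep pixels whose ray meets the nut-centre plane inside the tote
ys,xs=np.nonzero(m); keep=np.zeros_like(m); P={}
for u,v in zip(xs,ys):
    c,d=ray(s,u,v); a=Rt.T@(c-o); b=Rt.T@d; q=a+b*(.0175-a[2])/b[2]
    if abs(q[0])<.095 and abs(q[1])<.07: keep[v,u]=255; P[v,u]=q[:2]
keep=cv2.morphologyEx(keep,cv2.MORPH_OPEN,np.ones((3,3)))
n,L,stt,ce=cv2.connectedComponentsWithStats(keep)
for i in range(1,n):
    if stt[i,4]>8:
        q=np.array([P[k] for k in zip(*np.nonzero(L==i))]); print("px",ce[i].round(),stt[i].tolist(),"tote xy min/mean/max",q.min(0).round(3),q.mean(0).round(3),q.max(0).round(3))
print("proj corner",proj(s,o+Rt@[-.095,.07,.005]).round(),"-x-y",proj(s,o+Rt@[-.095,-.07,.005]).round())
E
python3 chk.py
```

```text
t 29.5833 pos [0.8106 0.1736 0.3659] yaw_y 1.136 tz [-0.3    0.375 -0.877] F [ 0.2 -0.1 -2.9] M [-0.55 -0.29  0.02] open 0.0122 grip 98.7
tote [0.805 0.194 0.287] tilt 0.372 corner [0.862 0.098 0.249] down dir in tote [-0.3   0.21 -0.93]
px [384. 299.] [377, 295, 13, 10, 59] tote xy min/mean/max [0.066 0.059] [0.08  0.065] [0.093 0.07 ]
px [371. 308.] [369, 306, 6, 6, 23] tote xy min/mean/max [0.047 0.06 ] [0.053 0.065] [0.059 0.07 ]
px [348. 326.] [341, 320, 15, 12, 78] tote xy min/mean/max [-0.013  0.059] [0.002 0.064] [0.017 0.07 ]
px [325. 353.] [308, 332, 35, 42, 729] tote xy min/mean/max [-0.09  0.01] [-0.059  0.047] [-0.016  0.07 ]
proj corner [304. 361.] -x-y [346. 415.]
```

```bash
cat >> chk.py <<'E'
w=eyes.capture("wrist")
for px in ((234,318),(234,324),(232,332)):
    c,d=ray(w,*px); a=Rt.T@(c-o); b=Rt.T@d; print(px,(a+b*(.0175-a[2])/b[2]).round(3))
print(read_state()["joint_velocities"].round(3))
E
python3 chk.py | tail -5
```

```text
proj corner [304. 361.] -x-y [346. 415.]
(234, 318) [-0.02   0.05   0.017]
(234, 324) [-0.024  0.051  0.017]
(232, 332) [-0.029  0.052  0.017]
[-0.001 -0.001 -0.     0.003  0.003 -0.   ]
```

Request:
drive_tool:
  increments:
    - {"dx":0,"dy":0,"dz":0,"turn":0,"gripper":0}
    - {"dx":0,"dy":0,"dz":0,"turn":0,"gripper":0}
    - {"dx":0,"dy":0,"dz":0,"turn":0,"gripper":0}
    - {"dx":0,"dy":0,"dz":0,"turn":0,"gripper":0}
    - {"dx":0,"dy":0,"dz":0,"turn":0,"gripper":0}
    - {"dx":0,"dy":0,"dz":0,"turn":0,"gripper":0}
    - {"dx":0,"dy":0,"dz":0,"turn":0,"gripper":0}
    - {"dx":0,"dy":0,"dz":0,"turn":0,"gripper":0}

```text
clock: 30.35
tool_pos: [0.8104, 0.1738, 0.3655]
tool_rot: [-0.189, 0.183, 0.951, 0.161]
wrist_force: [-0.7, -0.1, -4.2]
opening: 0.0125
grip_force: 98.7
```

```bash
python3 chk.py | grep -E "tote|px" ; python3 -c "
from h import *
print(order.close_job())"
```

```text
tote [0.805 0.194 0.287] tilt 0.373 corner [0.862 0.098 0.248] down dir in tote [-0.3   0.21 -0.93]
px [378. 303.] [369, 296, 20, 16, 101] tote xy min/mean/max [0.047 0.059] [0.068 0.065] [0.089 0.07 ]
px [350. 324.] [345, 320, 12, 10, 57] tote xy min/mean/max [-0.007  0.059] [0.006 0.065] [0.017 0.07 ]
px [325. 353.] [307, 330, 36, 44, 709] tote xy min/mean/max [-0.09   0.011] [-0.06   0.046] [-0.012  0.07 ]
the job is handed in; nothing more can be done
None
```

I handed the job in at about 30 s with the key standing in the steel dish and the tote held still in the air at about 0.37 rad; the cameras show the nutmegs clustered in the yellow corner, though I couldn't count all four separately, and no verdict came back.

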